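# Hold the date stamp against the base of a jar

## Robot

A 6-joint arm with a two-finger parallel gripper is mounted at the origin on the work surface. World frame = base frame: x ahead of the robot, y to its left, z up, the work surface at z = 0. Lengths are in mm, angles in degrees, forces in N, time in s.
With the tool pointing down it reaches from about 300 to 850 mm from the base axis. Payload 5.4 kg.
Tool frame: the origin (TCP) lies at the very end of the fingers, on their centre line; the grasp point (between the pads) lies 19 mm behind it; z points along the fingers, y is the line along which they close (so a half turn about z gives the same grasp; the last joint's range is limited). The gripper opens to 85 mm and grips with 20 to 120 N. Pads are 22 mm wide; open, the fingers measure 114 mm over their backs; the gripper's body (76 mm by 85 mm) begins 54 mm behind the grasp point. The pads swing forward as they close: fully open they stand 13 mm farther back than shut.
Start: joints at [63.249, 9.076, 91.501, -0, 79.423, -12.038], TCP at [146.053, 556.124, 208.199] pointing down, gripper open.
Joint ranges: [-166.64, 166.64], [-54.1, 131.32], [10.49, 154.53], [-73.88, 253.88], [9.74, 151.15], [-171.62, 171.62]. Speed limits (degrees/s): [147.25, 147.25, 180, 180, 180, 180].

## Interface

Orientations are given as [roll, pitch, yaw] about the fixed x, y, z axes, in that order (R = Rz(yaw) Ry(pitch) Rx(roll)).
In Python, from rig import arm gives the robot as it stands.
- The arm moves only by the tool drive_tool, never from a script. Its argument "motion" is one flat list of numbers, 5 for each row, row after row: the opening, from 0 (shut) to 1 (fully open), then the shift along the world's x, y, z scaled (see below), then the turn about the world's z scaled (see below). In form: [fingers, tx, ty, tz, roll, fingers, tx, ty, tz, roll, ...]. A call has exactly 5 rows; each row shifts and turns the commanded pose from where the row before left it; what a row does not reach is not made up. The controller multiplies each number of a shift by 0.05 m and each number of a turn by 0.08 rad. A row lasts 1/10 s, in which the tool goes at most 50 mm and 8.59 degrees, less where a joint would pass 70% of its speed; a pose out of reach is approached as far as the arm can. A call with a number of a shift or a turn outside -1 to 1 is refused whole. A call with a gripper value outside its range is refused whole. The fingers move at their own pace and stop on an object; "grip_force" is the grip in N (left out, the last holds). Time passes only in rows, so rows that do not move let the fingers close, or fill a call up. It gives the time, the measured TCP pose, the force, the opening and the grip force at its end, in the units of the state.
- arm.read_state(): the state, without advancing time (a new reading comes with each control period).
- arm.read_camera(name): name is "scene" or "top" or "wrist"; returns a dict with "image" (480x640x3 uint8, red, green, blue), "fx", "fy", "cx", "cy" (pixels), "rvec" (rotation vector, rad) and "tvec" (3), from world to camera coordinates, as OpenCV has them. Camera axes: x right, y down, z forward; pixel columns grow to the right and rows downward; lengths in mm; the calibration is good to about 2 mm. A picture is of the moment at which its call begins. There is no depth.
- arm.job_done(): hands the job in; it is judged then, once.
The state is a dict: "time_s": time; "q": joint angles; "joint_vel": joint speeds; "effort": joint torques, N m; "tool_pos": TCP position; "orientation": TCP orientation; "wrist_force": force on the tool from outside, world axes, zero at the start; "torque": the same for the moment, N m; "grip_width": finger opening in mm; "grasp_force": force on a finger pad.
Only numpy, scipy, OpenCV 4.12 (cv2) and the standard library are available. Lean on these libraries where they do the work, as an engineer would, in place of code of your own. Each camera call takes 0.05 s, during which the arm holds its last target. There are 200 camera calls.

## Task

Lay the slim upright jar on its side in the cradle of the date stamper, lid towards the end stop and base towards the stamp pad, and let go of it. Then push the stamper's upright handle plate towards the jar until the jar is up against the stop and the pad's spring is squeezed about half way, 8 mm, by the jar's base, and keep it there: the program finishes while still holding the handle pressed, since the spring would pull it back. Leave the other jar, the bowl and the tub where they stand.

Things in the scene. Friction and masses are not known exactly. Their poses are not given: they have to be found in the camera images.
- jar: Slim closed glass jar standing upright on the table, the only slim one: a plain cylinder 56 mm in diameter, 130 mm high (the top 16 mm is the metal lid, same diameter; paper band round the lower half), about 0.2 to 0.4 kg, centre of mass at half height. Origin at the centre of its base, z along its axis towards the lid.
- jar_lid (a point): Centre of the top of the jar's lid, 130 mm from the base along the jar's axis.
- stamper: Bench date stamper fixed to the table; white base plate 130 mm (its x) by 310 mm (its y, from -85 to +225 mm), 14 mm thick. Origin on the table below the middle of the cradle; z up. Along its y from - to +: end stop, cradle, stamp pad, grey carriage with black handle plate, low rear bracket (y 209 to 221 mm, top at 50 mm). Its place and yaw change.
- cradle (a point): On the axis of a jar lying in the cradle, 62 mm above the table, midway along a jar whose lid touches the stop. Axes as the stamper's: the jar lies along y, lid to -y. The cradle is two grey V saddles, each 10 mm thick, at y = -40 and +30 mm; 45 degree flanks reach 33 mm to either side and up to 50 mm above the table. Between and beside them all is free down to the base plate.
- stop (a point): Middle of the top edge of the end stop's face that the lid comes to rest on, at stamper y = -65 mm, 62 mm above the table (as high as the lying jar's axis). The stop is an upright plate 60 mm wide and 10 mm thick.
- pad_face (a point): Centre of the front face of the round rubber stamp pad (40 mm across, facing the stamper's -y), 62 mm above the table; with the carriage back it is at stamper y = +105 mm, 40 mm from the base of a jar that touches the stop.
- handle (a point): Middle of the rear (+y) face of the black handle plate, 118 mm above the table. The plate stands on the carriage: 56 mm wide (x), 12 mm thick (y), from 85 to 143 mm above the table; push it from behind or pinch it from above. At rest its rear face is at stamper y = +177 mm; behind it the carriage, 85 mm high, goes on for 13 mm.
- carriage (a joint): Travel of the carriage with its handle plate from its rest towards the jar (the stamper's -y), 0 to 0.062 m. A spring pulls it back with 1.8 N at rest plus 0.06 N per mm. With the jar against the stop the pad touches it at 0.040; the half-squeezed pad is at 0.048.
- pad (a joint): How far the pad is pushed back into the carriage against its spring, 0 (out) to 0.016 m (bottomed); 0.9 N per mm with no preload. At 8 mm the pad presses with about 7 N and the handle must be pushed with about 12 N in all. The gap seen between pad and carriage shrinks from 17 mm to 9 mm.
- squat_jar: Bystander: squat closed jar, 90 mm in diameter, 85 mm high. Origin at the centre of its base.
- bowl: Bystander: white bowl, 120 mm in diameter, 50 mm high. Origin at the centre of its underside.
- tub: Bystander: open white tub 130 x 100 x 55 mm. Origin at the centre of its underside.

How it is judged (in metres and radians):
On the way:
1. the jar lies in the saddles, lid towards the stop, and the fingers have let go of it (angle between the z axis of jar and the y axis of stamper, either way round below 0.12 rad and x of jar_lid in the frame of cradle between -0.007 and 0.007 m and z of jar_lid in the frame of cradle between -0.007 and 0.007 m and x of jar in the frame of cradle between -0.007 and 0.007 m and z of jar in the frame of cradle between -0.007 and 0.007 m and y of jar_lid in the frame of cradle below -0.02 m and contact force between the fingers and jar below 0.3 N), for 0.2 s.
At the end, for the whole second after the job is handed in: Jar at rest in the saddles (within 0.12 rad of the stamper's y, both ends within 7 mm of the cradle's axis), not touched by the fingers, lid within 4 mm of the stop; pad on its base, squeezed 5 to 11 mm; the robot still pushes the stamper with over 4 N (all of step 1 and y of jar_lid in the frame of stop below 0.004 m and value of joint pad between 0.005 and 0.011 m and value of joint carriage between 0.042 and 0.054 m and horizontal distance between pad_face and jar below 0.012 m and contact force between any of the fingers, the arm and stamper above 4 N and linear speed of jar below 0.01 m/s); the arm keeps its last pose, push and grip.
It fails at once if the squat jar was moved (distance of squat_jar from where it was at the start of the episode above 0.03 m).
It fails at once if the bowl was moved (distance of bowl from where it was at the start of the episode above 0.03 m).
It fails at once if the tub was moved (distance of tub from where it was at the start of the episode above 0.03 m).
It also fails if it takes over 54 s, if anything falls off the work surface, if the arm or the gripper's body presses on something with over 40 N, if the wrist force passes 120 N, or if a joint passes its speed limit or range.

## Working session

There is one attempt and no reset: what is moved stays moved. The work goes in short steps, Python scripts to look and compute and a tool call to move; the robot and the scene stay as the last step left them, time stands still between calls to the robot, and variables do not carry over. Pictures are saved under pics/ and viewed, at most 10 in all, crops included, and the job is handed in when it is done.

Besides the shell and the picture viewer there is one more tool, called after "Emit:" as name(argument=value, ...) on one line, values as JSON. drive_tool: Moves the arm, as the interface text tells. Shifts and turns lie within -1 to 1; 1 stands for 0.05 m of shift or 0.08 rad of turn. Its arguments: {"type":"object","properties":{"motion":{"type":"array","items":{"type":"number","minimum":-1,"maximum":1}},"grip_force":{"type":"number"}},"required":["motion"]}

```bash
mkdir -p pics
cat > h.py <<'E'
import numpy as np, cv2
from rig import arm
def snap(name,fn):
    c=arm.read_camera(name); cv2.imwrite(f'pics/{fn}.png',cv2.cvtColor(c['image'],cv2.COLOR_RGB2BGR)); np.save(f'pics/{fn}.npy',{k:v for k,v in c.items() if k!='image'},allow_pickle=True); return c
def cam(fn): return np.load(f'pics/{fn}.npy',allow_pickle=True).item()
def ray(c,u,v,z):
    R=cv2.Rodrigues(np.array(c['rvec'],float))[0]; t=np.array(c['tvec'],float).ravel()
    o=-R.T@t; d=R.T@np.array([(u-c['cx'])/c['fx'],(v-c['cy'])/c['fy'],1]); return o+d*(z-o[2])/d[2]
def proj(c,P):
    K=np.array([[c['fx'],0,c['cx']],[0,c['fy'],c['cy']],[0,0,1.]])
    return cv2.projectPoints(np.array(P,float).reshape(-1,3),np.array(c['rvec'],float),np.array(c['tvec'],float),K,None)[0].reshape(-1,2)
E
python3 - <<'E'
from h import *
for n in('top','scene'):
    c=snap(n,n+'0'); R=cv2.Rodrigues(np.array(c['rvec'],float))[0]; print(n,c['fx'],-R.T@np.array(c['tvec']).ravel())
print(arm.read_state())
E
```

```text
top 500.35152103128974 [ 341.82527301  -61.58593289 1200.7390687 ]
scene 510.6517579137005 [952.18280303 444.33394946 765.66337749]
{'time_s': 0.1, 'q': array([ 6.32489141e+01,  9.11002920e+00,  9.15662490e+01,  9.32089595e-04,
        7.94234808e+01, -1.20388817e+01]), 'joint_vel': array([ 0.05300242, -0.16505311, -0.23662777, -0.05306874,  0.17811703,
        0.03912293]), 'effort': array([ 3.71016622e-04, -3.96982205e+01, -3.32341075e+01, -2.00342915e-04,
        4.13848698e-03, -2.94426661e-05]), 'tool_pos': array([145.78272033, 555.60180569, 207.29440825]), 'orientation': array([-1.79902626e+02, -2.17030751e-02,  1.65287606e+02]), 'wrist_force': array([0.51356704, 0.34845957, 0.062377  ]), 'torque': array([-0.04247997, -0.05302564, -0.01524851]), 'grasp_force': 0.0, 'grip_width': 85.19581896543215}
```

View pics/top0.png

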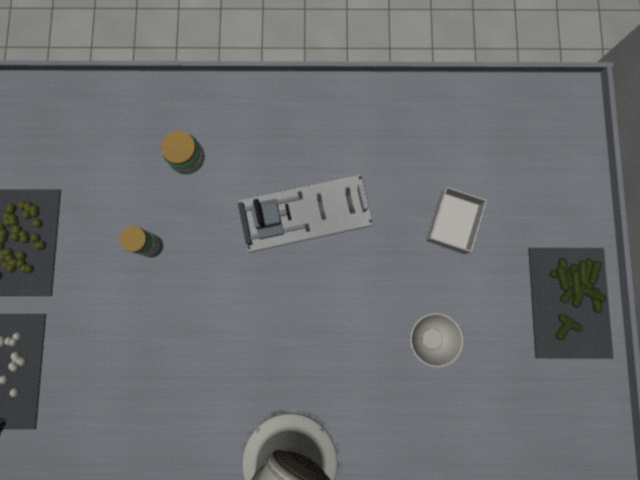

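View pics/scene0.png

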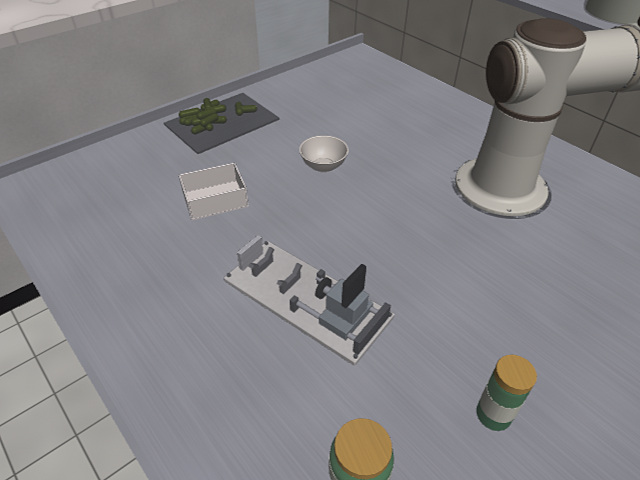

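Run:
```python
from h import *
from scipy.optimize import least_squares
for n in('top0','scene0'):
    c=cam(n); im=cv2.imread(f'pics/{n}.png'); h=cv2.cvtColor(im,cv2.COLOR_BGR2HSV)
    m=cv2.inRange(h,(8,120,90),(28,255,255)); k,l,s,ce=cv2.connectedComponentsWithStats(m)
    for i in range(1,k):
        if s[i,4]>80:
            # centre of ellipse fit
            cn=cv2.findContours((l==i).astype('uint8'),0,1)[0][0]; e=cv2.fitEllipse(cn)
            print(n,s[i],e[0],e[1],'z130',ray(c,*e[0],130).round(1),'z85',ray(c,*e[0],85).round(1))
a=cv2.imread('pics/top0.png')[165:260,230:380]; b=cv2.imread('pics/scene0.png')[230:370,215:400]
a=cv2.resize(a,None,fx=4,fy=4,interpolation=cv2.INTER_CUBIC); b=cv2.resize(b,None,fx=4,fy=4,interpolation=cv2.INTER_CUBIC)
cv2.imwrite('pics/a.png',a); cv2.imwrite('pics/b.png',b)
```

```text
top0 [162 132  33  31 791] (177.87310791015625, 146.99063110351562) (29.868301391601562, 31.888025283813477) z130 [695.6 249.5 130. ] z85 [710.5 262.6  85. ]
top0 [121 227  25  24 466] (132.85169982910156, 238.60096740722656) (22.797956466674805, 24.170900344848633) z130 [489.7 337.1 130. ] z85 [495.9 353.8  85. ]
scene0 [ 496  355   41   40 1199] (515.8929443359375, 373.9401550292969) (34.70529556274414, 42.519813537597656) z130 [497.4 341.3 130. ] z85 [465.2 334.   85. ]
scene0 [ 335  419   57   60 2685] (362.7604064941406, 448.2743225097656) (55.18231201171875, 60.16036605834961) z130 [733.7 279.  130. ] z85 [718.2 267.3  85. ]
```

View pics/a.png

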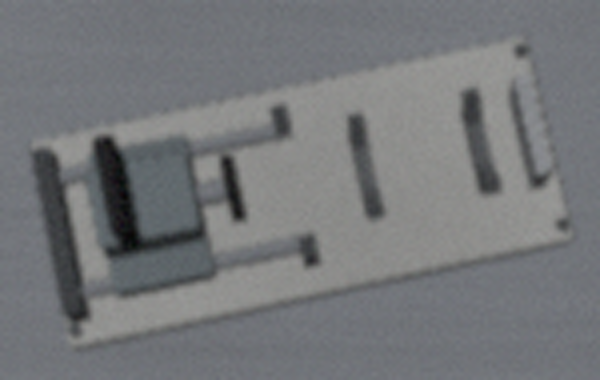

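View pics/b.png

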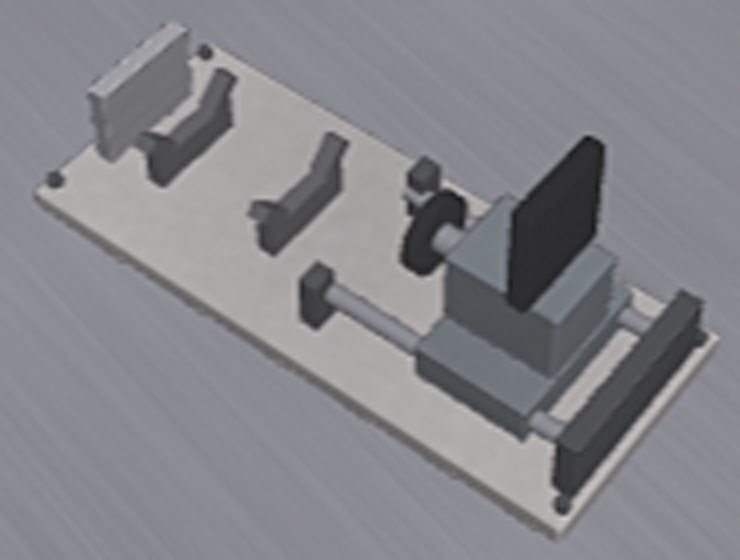

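Run:
```python
from h import *
from scipy.optimize import least_squares
obs=[('top0',[(522,40,65,-85,14),(575,238,-65,-85,14),(76,348,-65,225,14),(32,150,65,225,14)],230,165),
('scene0',[(38,192,65,-85,14),(560,530,65,225,14),(718,335,-65,225,14),(90,93,30,-65,62),(186,28,-30,-65,62),(598,138,-28,177,143),(516,212,28,165,143)],215,230)]
def res(p):
    x,y,a=p; r=[]
    for n,l,u0,v0 in obs:
        l=np.array(l,float); uv=(l[:,:2]+.5)/4-.5+[u0,v0]
        X=np.c_[x+np.cos(a)*l[:,2]-np.sin(a)*l[:,3], y+np.sin(a)*l[:,2]+np.cos(a)*l[:,3], l[:,4]]
        r.append((proj(cam(n),X)-uv))
    return np.vstack(r).ravel()
s=least_squares(res,[560,-50,0.],loss='soft_l1'); print(s.x,np.degrees(s.x[2])); print(res(s.x).reshape(-1,2).round(1))
for n,u,v in(('top0',132.85,238.6),('scene0',515.9,373.9)): print(ray(cam(n),u,v,122).round(1))
```

```text
[ 5.89158122e+02 -9.90976398e+01  2.22510154e-01] 12.74889271382748
[[ 1.  -2.4]
 [ 0.2 -0.7]
 [-1.4 -0.4]
 [-1.  -2.9]
 [-1.7 -1.2]
 [ 0.4 -0.5]
 [ 0.9 -1.4]
 [ 2.9  0.7]
 [ 0.1 -0.7]
 [ 3.1  0.4]
 [-2.  -0.8]]
[490.8 340.  122. ]
[491.6 340.  122. ]
```

```bash
cat > fit.py <<'E'
from h import *
from scipy.optimize import least_squares
cs=[(65,-85,14),(-65,-85,14),(-65,225,14),(65,225,14)]
im=cv2.imread('pics/top0.png'); h=cv2.cvtColor(im,cv2.COLOR_BGR2HSV)
roi=im[150:270,220:390].astype(int); rb=roi[...,2]-roi[...,0]
print('plate r-b',rb[60,80],roi[60,80],'table',roi[5,5],rb[5,5])
m=((rb>np.median(rb[:10])+7)).astype('uint8')
m=cv2.morphologyEx(m,cv2.MORPH_OPEN,np.ones((2,2),np.uint8))
k,l,s,_=cv2.connectedComponentsWithStats(m); i=1+np.argmax(s[1:,4])
cn=cv2.convexHull(cv2.findContours((l==i).astype('uint8'),0,1)[0][0])
r=cv2.boxPoints(cv2.minAreaRect(cn))+[220,150]; print(s[i],r)
c=cam('top0')
P=np.array([ray(c,*p,14)[:2] for p in r]); print(P.round(1),np.linalg.norm(P-np.roll(P,1,0),axis=1))
E
python3 fit.py
```

```text
plate r-b 2 [139 143 141] table [122 116 115] -7
[  29   27  123   75 3994] [[238.25889206 201.32240295]
 [362.03977966 174.55896568]
 [373.13816833 225.88904572]
 [249.35728455 252.65248108]]
[[ 597.7  130.7]
 [ 665.5 -169.9]
 [ 538.4 -195.2]
 [ 472.8  100.8]] [128.39180318 308.13510588 129.57717329 303.14294879]
```

Emit:
drive_tool(motion=[1, 0.44, -0.57, 0.2, -0.9, 1, 0.44, -0.57, 0.2, -0.9, 1, 0.44, -0.57, 0.2, -0.9, 1, 0.44, -0.57, 0.2, -0.9, 1, 0.44, -0.57, 0.2, -0.9])

```text
time_s: 0.6
tool_pos: [256.5, 412.2, 258.1]
orientation: [-180.0, -0.0, 144.5]
wrist_force: [0.6, 0.6, 0.2]
grip_width: 85.2
grasp_force: 0.0
```

Emit:
drive_tool(motion=[1, 0.44, -0.57, 0.2, -0.9, 1, 0.44, -0.57, 0.2, -0.9, 1, 0.44, -0.57, 0.2, -0.9, 1, 0.44, -0.57, 0.2, -0.9, 1, 0.44, -0.57, 0.2, -0.9])

```text
time_s: 1.1
tool_pos: [366.5, 269.8, 308.2]
orientation: [-180.0, -0.0, 123.9]
wrist_force: [-0.1, 0.4, -0.6]
grip_width: 85.8
grasp_force: 0.0
```

Emit:
drive_tool(motion=[1, 0.5, -0.57, 0.2, -0.9, 1, 0.5, -0.57, 0.2, -0.9, 1, 0.5, -0.57, 0.2, -0.9, 1, 0.4, -0.57, 0.2, -0.9, 1, 0, 0, 0, -0.2])

```text
time_s: 1.6
tool_pos: [463.2, 154.1, 348.8]
orientation: [179.9, 0.1, 106.2]
wrist_force: [-0.1, 0.6, 1.0]
grip_width: 85.2
grasp_force: 0.0
```

Run:
```python
from h import *
c=snap('wrist','w1'); R=cv2.Rodrigues(np.array(c['rvec'],float))[0]; print(c['fx'],-R.T@np.array(c['tvec']).ravel(),R.round(2)); s=arm.read_state(); print(s['tool_pos'],s['orientation'],s['time_s'],s['q'])
```

```text
375.74484364938843 [442.54445347 221.74961801 513.11891975] [[ 0.96  0.28 -0.  ]
 [ 0.27 -0.92  0.28]
 [ 0.08 -0.27 -0.96]]
[461.86979627 155.78126331 348.12605568] [-1.79986832e+02 -5.88595973e-03  1.06365647e+02] 1.65 [ 4.39643214e+00 -7.26076396e+00  9.24482253e+01  3.03788945e-03
  9.48266411e+01 -1.19689599e+01]
```

View pics/w1.png

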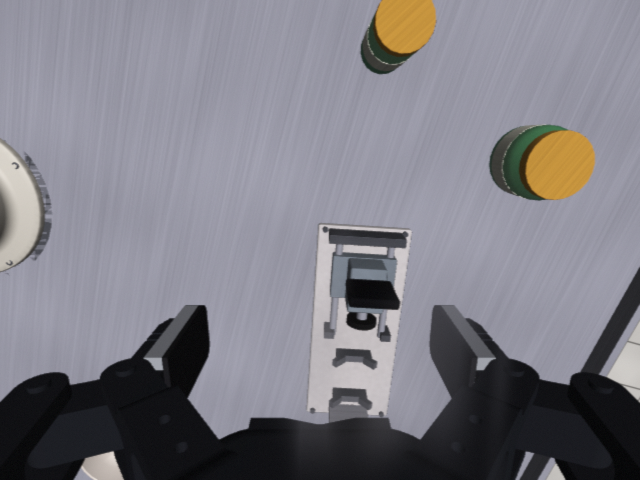

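Run:
```python
from h import *
c=cam('w1')
for u,v in((319,223),(411,230),(385,417),(307,411)): print(ray(c,u,v,14).round(1))
im=cv2.imread('pics/w1.png'); h=cv2.cvtColor(im,cv2.COLOR_BGR2HSV)
m=cv2.inRange(h,(8,120,90),(28,255,255)); k,l,s,ce=cv2.connectedComponentsWithStats(m)
for i in range(1,k):
    if s[i,4]>80:
        e=cv2.fitEllipse(cv2.findContours((l==i).astype('uint8'),0,1)[0][0]); print(e[0],e[1],s[i],ray(c,*e[0],130).round(1))
roi=im[200:425,290:425]; b=cv2.resize(roi,None,fx=2.6,fy=2.6,interpolation=cv2.INTER_CUBIC)
g=roi.astype(int); rb=g[...,2]-g[...,0]; print(rb[5,5],rb[100,30],roi[5,5],roi[100,30])
m=(rb>(rb[5,5]+rb[100,30])/2).astype('uint8'); m=cv2.morphologyEx(m,cv2.MORPH_OPEN,np.ones((3,3),np.uint8))
k,l,s,_=cv2.connectedComponentsWithStats(m); i=1+np.argmax(s[1:,4])
cn=cv2.convexHull(cv2.findContours((l==i).astype('uint8'),0,1)[0][0])[:,0]+[290,200]
P=np.array([ray(c,*p,14)[:2] for p in cn],np.float32); r=cv2.minAreaRect(P); print(s[i],r); print(cv2.boxPoints(r))
```

```text
[474.9 107.8  14. ]
[598.7 133.5  14. ]
[ 665.2 -169.1   14. ]
[ 542.1 -192.9   14. ]
(404.6534118652344, 23.75321388244629) (55.806461334228516, 62.59811782836914) [ 375    0   61   54 2744] [490.4 334.2 130. ]
(559.32177734375, 164.2582550048828) (62.91331100463867, 74.18814849853516) [ 525  130   70   70 3760] [681.6 259.3 130. ]
-14 2 [169 154 155] [195 192 197]
[   16    23   106   202 12724] ((572.1377563476562, -39.07000732421875), (133.4591064453125, 332.2978515625), 13.347283363342285)
[[ 468.8547   107.18632]
 [ 545.5666  -216.13574]
 [ 675.4208  -185.32632]
 [ 598.7089   137.99573]]
```

Emit:
drive_tool(motion=[1, 0.12, 0.73, -0.55, -0.18, 1, 0.12, 0.73, -0.55, -0.18, 1, 0.12, 0.73, -0.55, -0.18, 1, 0.12, 0.73, -0.55, -0.18, 1, 0.12, 0.73, -0.55, -0.18])

```text
time_s: 2.15
tool_pos: [489.5, 342.0, 209.0]
orientation: [-179.9, -0.0, 102.6]
wrist_force: [0.5, -0.8, 1.1]
grip_width: 85.5
grasp_force: 0.0
```

Emit:
drive_tool(motion=[1, 0, 0, 0, 0, 1, 0, 0, -0.7, 0, 1, 0, 0, -0.7, 0, 1, 0, 0, -0.7, 0, 1, 0, 0, -0.6, 0])

```text
time_s: 2.65
tool_pos: [489.5, 339.7, 74.2]
orientation: [-179.9, 0.0, 102.6]
wrist_force: [0.4, 0.4, -0.4]
grip_width: 85.3
grasp_force: 0.0
```

Emit:
drive_tool(motion=[1, 0, 0, -0.15, 0, 0.5, 0, 0, 0, 0, 0, 0, 0, 0, 0, 0, 0, 0, 0, 0, 0, 0, 0, 0, 0], grip_force=30)

```text
time_s: 3.15
tool_pos: [492.4, 340.3, 70.7]
orientation: [179.8, -0.0, 102.5]
wrist_force: [-1.7, -0.0, 6.7]
grip_width: 55.4
grasp_force: 32.8
```

Emit:
drive_tool(motion=[0, 0, 0, 0, 0, 0, 0, 0, 0, 0, 0, 0, 0, 0, 0, 0, 0, 0, 0, 0, 0, 0, 0, 0, 0])

```text
time_s: 3.65
tool_pos: [492.4, 340.4, 70.7]
orientation: [179.8, -0.1, 102.5]
wrist_force: [-0.7, -0.8, 7.3]
grip_width: 55.4
grasp_force: 32.8
```

Emit:
drive_tool(motion=[0, 0, 0, 0.5, 0, 0, 0, 0, 0.8, 0, 0, 0, 0, 0.8, 0, 0, 0, 0, 0.8, 0, 0, 0, 0, 0.6, 0])

```text
time_s: 4.15
tool_pos: [491.5, 339.8, 246.2]
orientation: [179.8, -0.0, 102.5]
wrist_force: [0.6, 0.1, -3.9]
grip_width: 55.2
grasp_force: 34.2
```

Emit:
drive_tool(motion=[0, 0.1, -0.4, 0, 0, 0, 0.15, -0.7, 0, 0, 0, 0.15, -0.8, 0, 0, 0, 0.2, -0.9, 0, 0, 0, 0.2, -0.9, 0, 0])

```text
time_s: 4.65
tool_pos: [530.8, 153.1, 243.0]
orientation: [-180.0, 0.0, 102.5]
wrist_force: [0.4, 0.1, -3.1]
grip_width: 55.3
grasp_force: 34.1
```

Emit:
drive_tool(motion=[0, 0.2, -0.9, 0, 0, 0, 0.2, -0.9, 0, 0, 0, 0.2, -0.9, 0, 0, 0, 0.1, -0.7, 0, 0, 0, 0.1, -0.4, 0, 0])

```text
time_s: 5.15
tool_pos: [570.8, -38.5, 242.9]
orientation: [-180.0, 0.0, 102.3]
wrist_force: [1.0, 0.6, -3.0]
grip_width: 55.5
grasp_force: 34.1
```

Emit:
drive_tool(motion=[0, 0, 0, 0, 0, 0, 0, 0, 0, 0, 0, 0, 0, 0, 0, 0, 0, 0, 0, 0, 0, 0, 0, 0, 0])

```text
time_s: 5.65
tool_pos: [570.9, -34.5, 243.2]
orientation: [180.0, -0.0, 102.6]
wrist_force: [-0.7, -0.4, -3.5]
grip_width: 55.2
grasp_force: 34.1
```

Run:
```python
from h import *
a=snap('scene','s2')['image']; b=snap('wrist','w2')['image']; s=arm.read_state(); print(s['tool_pos'],s['orientation'])
x=np.hstack([cv2.resize(a[60:400,180:480],None,fx=1.3,fy=1.3),cv2.resize(b,(589,442))[:, 100:480]])
cv2.imwrite('pics/v2.png',x[...,::-1]); print(x.shape)
```

```text
[570.98275133 -34.79621365 243.22843903] [-1.79999659e+02 -1.61737707e-03  1.02541035e+02]
(442, 770, 3)
```

View pics/v2.png

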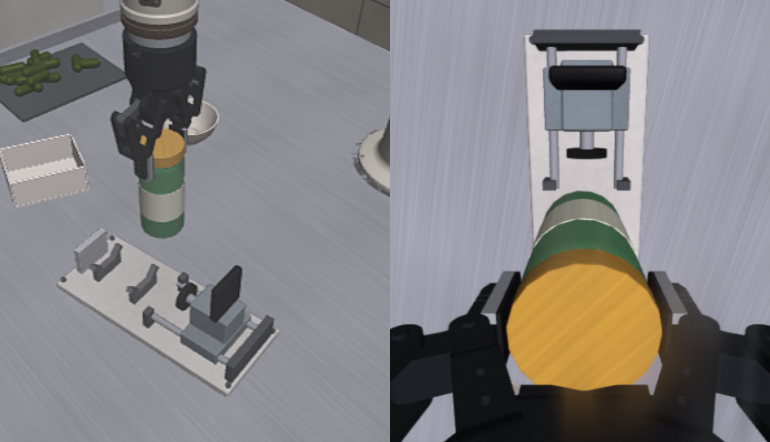

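Run:
```python
from h import *
c=cam('w2'); a=np.radians(12.45); O=np.array([584.6,-100.2])
f=lambda u,v:((u-390+100)*640/589,v*640/589)
def loc(p): d=p[:2]-O; return np.round([d[0]*np.cos(a)+d[1]*np.sin(a),-d[0]*np.sin(a)+d[1]*np.cos(a)],1)
for nm,u,v,z in(('padc',586.5,154,62),('brL',531,33,50),('brR',643,33,50),('edgeL225',527,36,14),('edgeR225',649,36,14),('edgeR',644,180,14),('edgeL',530,180,14),('hR',626,77,143),('hL',550,77,143)): print(nm,loc(ray(c,*f(u,v),z)))
print('tcp',loc(np.array([570.98,-34.8])))
```

```text
padc [  2.1 107.5]
brL [-49.7 217.1]
brR [ 54.3 217.1]
edgeL225 [-58.9 222.3]
edgeR225 [ 66.1 222.4]
edgeR [68.3 74.2]
edgeL [-62.2  74.1]
hR [ 29.5 168.3]
hL [-24.4 168.3]
tcp [ 0.8 66.8]
```

Emit:
drive_tool(motion=[0, 0.03, 0, -0.6, 0, 0, 0, 0, -0.7, 0, 0, 0, 0, -0.7, 0, 0, 0, 0, -0.6, 0, 0, 0, 0, -0.4, 0], grip_force=22)

```text
time_s: 6.25
tool_pos: [571.0, -34.7, 90.4]
orientation: [-179.8, -0.1, 102.5]
wrist_force: [-0.2, -0.4, -4.3]
grip_width: 55.4
grasp_force: 34.1
```

Emit:
drive_tool(motion=[0, 0, 0, -0.05, 0, 0, 0.02, -0.1, 0, 0, 0, 0.02, -0.1, 0, 0, 0, 0.02, -0.1, 0, 0, 0, 0.02, -0.1, 0, 0])

```text
time_s: 6.75
tool_pos: [577.7, -55.8, 92.3]
orientation: [179.9, 0.0, 102.5]
wrist_force: [0.1, 3.7, -1.3]
grip_width: 55.2
grasp_force: 32.9
```

Emit:
drive_tool(motion=[0, 0.03, -0.12, 0, 0, 0, 0.03, -0.12, 0, 0, 0, 0.03, -0.12, 0, 0, 0, 0.02, -0.12, 0, 0, 0, 0.03, -0.12, 0, 0])

```text
time_s: 7.25
tool_pos: [583.5, -85.7, 90.4]
orientation: [-180.0, -0.0, 102.5]
wrist_force: [-0.4, 4.1, -4.1]
grip_width: 55.2
grasp_force: 32.4
```

Run:
```python
from h import *
a=snap('scene','s3')['image']; b=snap('wrist','w3')['image']; s=arm.read_state(); print(s['tool_pos'],s['wrist_force'],s['grasp_force'])
x=np.hstack([cv2.resize(a[170:370,200:400],None,fx=2.2,fy=2.2),cv2.resize(b,(587,440))[:, 100:450]])
cv2.imwrite('pics/v3.png',x[...,::-1])
```

```text
[583.50284595 -86.16428194  90.4412836 ] [-1.15908001  3.51017698 -0.87125313] 32.43313550949097
```

View pics/v3.png

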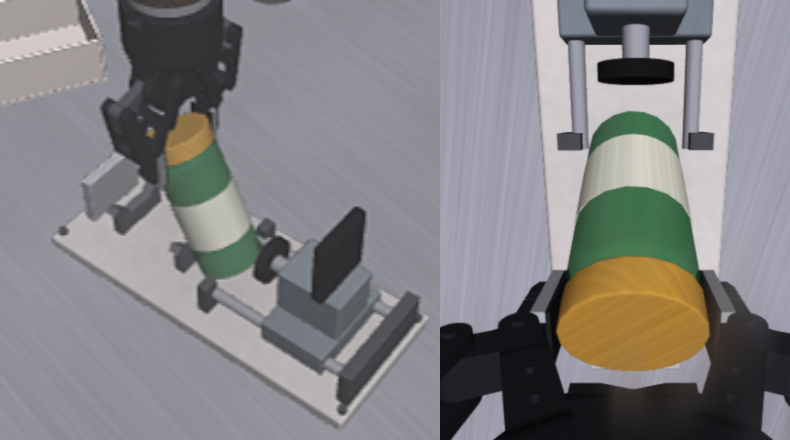

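Emit:
drive_tool(motion=[0, 0.02, -0.1, -0.04, 0, 0, 0.02, -0.1, -0.05, 0, 0, 0.02, -0.1, -0.05, 0, 0, 0.02, -0.1, -0.05, 0, 0, 0.02, -0.1, -0.06, 0])

```text
time_s: 7.85
tool_pos: [589.0, -111.1, 78.3]
orientation: [180.0, 0.0, 102.5]
wrist_force: [-0.3, 0.9, 0.7]
grip_width: 55.5
grasp_force: 31.4
```

Emit:
drive_tool(motion=[0, 0.01, -0.02, -0.1, 0, 0, 0, -0.02, -0.12, 0, 0, 0, 0, -0.12, 0, 0, 0, 0, -0.12, 0, 0, 0, 0, -0.06, 0])

```text
time_s: 8.35
tool_pos: [592.2, -116.0, 54.8]
orientation: [179.7, 0.5, 102.5]
wrist_force: [1.9, -4.6, 7.7]
grip_width: 55.3
grasp_force: 32.5
```

Run:
```python
from h import *
a=snap('scene','s4')['image']; b=snap('wrist','w4')['image']; s=arm.read_state(); print(s['tool_pos'],s['wrist_force'],s['torque'])
x=np.hstack([cv2.resize(a[170:370,200:400],None,fx=2.2,fy=2.2),cv2.resize(b,(587,440))[:, 100:450]])
cv2.imwrite('pics/v4.png',x[...,::-1])
```

```text
[ 591.70329346 -114.99852062   54.07793375] [ 1.80176429 -2.93070542  5.82614079] [-0.21100846 -0.48446126 -0.14675134]
```

View pics/v4.png

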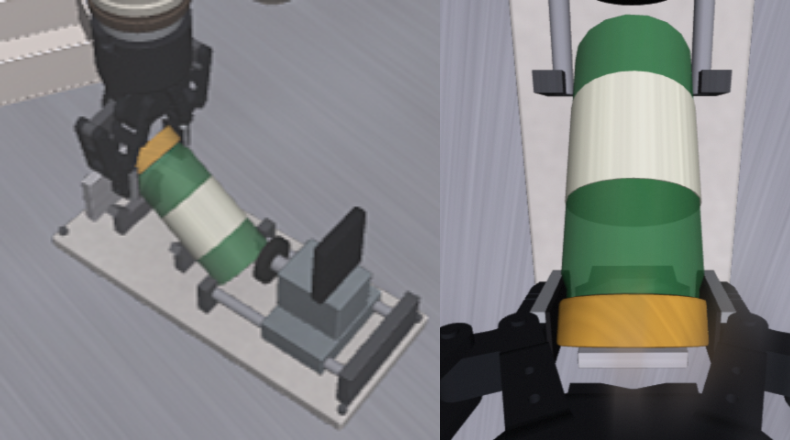

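Emit:
drive_tool(motion=[0, 0, 0, -0.05, 0, 0, 0, 0, -0.06, 0, 0, 0, 0, -0.05, 0, 0, 0, 0, -0.04, 0, 0, 0, 0, 0, 0])

```text
time_s: 8.95
tool_pos: [590.8, -114.2, 43.3]
orientation: [179.8, 0.2, 102.5]
wrist_force: [2.8, -3.7, 3.4]
grip_width: 55.2
grasp_force: 32.8
```

Emit:
drive_tool(motion=[0, 0, 0, -0.03, 0, 0, 0, 0, -0.03, 0, 0, 0, 0, 0, 0, 0, 0, 0, 0, 0, 0, 0, 0, 0, 0])

```text
time_s: 9.45
tool_pos: [589.0, -112.3, 39.1]
orientation: [-180.0, 0.0, 102.5]
wrist_force: [3.4, -3.1, 3.2]
grip_width: 55.3
grasp_force: 32.8
```

Emit:
drive_tool(motion=[0, 0, 0, -0.03, 0, 0, 0, 0, 0, 0, 0, 0, 0, 0, 0, 0, 0, 0, -0.03, 0, 0, 0, 0, 0, 0])

```text
time_s: 9.95
tool_pos: [589.1, -112.5, 36.1]
orientation: [180.0, 0.0, 102.5]
wrist_force: [1.8, -3.3, 3.3]
grip_width: 55.0
grasp_force: 32.9
```

Run:
```python
from h import *
a=snap('scene','s5')['image']; b=snap('wrist','w5')['image']; s=arm.read_state(); print(s['tool_pos'],s['wrist_force'],s['torque'])
x=np.hstack([cv2.resize(a[190:340,200:350],(440,440),interpolation=cv2.INTER_CUBIC),cv2.resize(b,(587,440))[:, 100:450]])
cv2.imwrite('pics/v5.png',x[...,::-1])
```

```text
[ 589.05649857 -112.39170337   36.14416211] [ 2.01040035 -4.3637246   2.75659376] [-0.38474842 -0.26267117 -0.07870284]
```

View pics/v5.png

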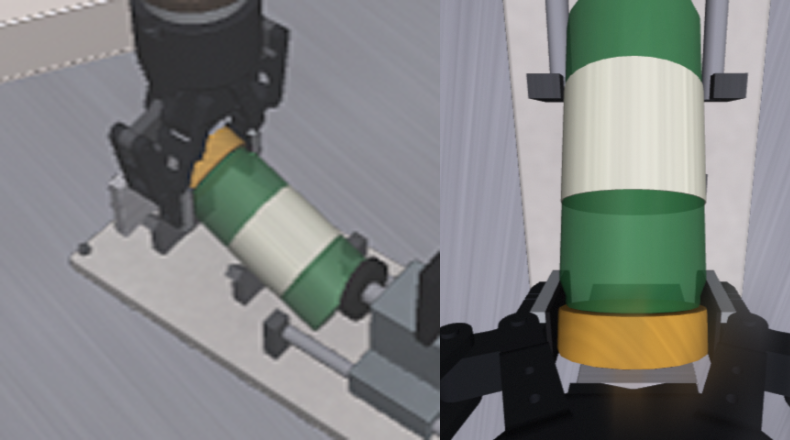

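```bash
cat > pose.py <<'E'
from h import *
import sys
from scipy.optimize import minimize
a=np.radians(12.45); O=np.array([586.7,-99.7])
def W(L): L=np.asarray(L,float); return np.c_[O[0]+np.cos(a)*L[:,0]-np.sin(a)*L[:,1],O[1]+np.sin(a)*L[:,0]+np.cos(a)*L[:,1],L[:,2]]
def green(n,box):
    im=cv2.imread(f'pics/{n}.png'); h=cv2.cvtColor(im,cv2.COLOR_BGR2HSV); m=cv2.inRange(h,(55,70,25),(95,255,200))
    k=np.zeros_like(m); u0,v0,u1,v1=box; k[v0:v1,u0:u1]=m[v0:v1,u0:u1]; k=cv2.morphologyEx(k,cv2.MORPH_OPEN,np.ones((3,3),np.uint8))
    o=np.zeros_like(m); cv2.fillConvexPoly(o,cv2.convexHull(cv2.findNonZero(k)),1); return o
def model(c,p):  # x, base y,z ; theta (90=flat, lid to -y)
    x,y,z,th=p; t=np.radians(th); ph=np.linspace(0,2*np.pi,40); L=[]
    u=np.array([0,-np.sin(t),np.cos(t)]); v=np.array([0,np.cos(t),np.sin(t)])
    for s in(0,114): L+= [np.array([x,y,z])+s*u+28*(np.cos(q)*np.array([1,0,0])+np.sin(q)*v) for q in ph]
    uv=proj(c,W(L)); o=np.zeros((480,640),np.uint8); cv2.fillConvexPoly(o,(cv2.convexHull(uv.astype(np.float32))*16).round().astype(np.int32),1,shift=4); return o
def fit(sn,wn,p0,vert=480):
    ms=[(green(sn,(200,180,400,340)),cam(sn)),(green(wn,(180,0,480,vert)),cam(wn))]
    def cost(p):
        r=0
        for m,c in ms:
            q=model(c,p); r+=(m!=q).sum()/m.sum()
        return r
    best=min((minimize(cost,[p0[0],p0[1],p0[2],t],method='Nelder-Mead',options=dict(initial_simplex=np.array([[p0[0],p0[1],p0[2],t]]+[np.array([p0[0],p0[1],p0[2],t])+6*np.eye(4)[i] for i in range(4)]),xatol=.1,fatol=1e-4)) for t in(70,85)),key=lambda r:r.fun)
    x,y,z,th=best.x; t=np.radians(th)
    print('base',best.x.round(1),'lid y,z',round(y-130*np.sin(t),1),round(z+130*np.cos(t),1),'cost',best.fun)
if __name__=='__main__': fit(sys.argv[1],sys.argv[2],[0,75,55])
E
python3 pose.py s5 w5
```

```text
base [-1.4 97.6 36.9 68.4] lid y,z -23.3 84.7 cost 0.4559156597303623
```

```bash
sed -i 's/m=cv2.inRange(h,(55,70,25),(95,255,200))/m=cv2.inRange(h,(55,70,25),(95,255,200))|cv2.inRange(h,(8,120,70),(28,255,255))/; s/(0,114)/(0,130)/' pose.py
cat >> pose.py <<'E'
    for n,b in((sys.argv[1],(200,180,400,340)),(sys.argv[2],(180,0,480,480))):
        m=green(n,b); print(n,m.sum(),cv2.boundingRect(cv2.findNonZero(m)))
        for p in([-1.4,97.6,36.9,68.4],[0,77,50,75],[0,85,45,70],[0,76,62,90]):
            q=model(cam(n),p); print(p,(q!=m).sum()/m.sum(),cv2.boundingRect(cv2.findNonZero(q)))
E
python3 pose.py s5 w5
```

```text
File "pose.py", line 26
    for n,b in((sys.argv[1],(200,180,400,340)),(sys.argv[2],(180,0,480,480))):
IndentationError: unexpected indent
```

```bash
sed -i "s/^if __name__=='__main__': fit/if __name__=='__main__':\n    fit/" pose.py; python3 pose.py s5 w5
python3 - <<'E'
from pose import *
a1=[arm.read_state()[k] for k in('tool_pos','wrist_force','time_s')]; print(a1)
E
```

```text
base [-1.2 97.  35.8 66.6] lid y,z -22.3 87.5 cost 0.4750794295944655
s5 1584 (265, 234, 57, 62)
[-1.4, 97.6, 36.9, 68.4] 0.4734848484848485 (257, 233, 73, 71)
[0, 77, 50, 75] 0.6609848484848485 (247, 228, 74, 67)
[0, 85, 45, 70] 0.5391414141414141 (251, 229, 73, 70)
[0, 76, 62, 90] 0.7392676767676768 (246, 233, 74, 60)
w5 61453 (238, 0, 164, 403)
[-1.4, 97.6, 36.9, 68.4] 0.037264250728198785 (239, 0, 162, 394)
[0, 77, 50, 75] 0.3060062161326542 (246, 39, 155, 434)
[0, 85, 45, 70] 0.18853432704668607 (243, 5, 162, 445)
[0, 76, 62, 90] 0.3126779815468732 (239, 61, 170, 391)
[array([ 589.05649857, -112.39170337,   36.14416211]), array([ 2.01040035, -4.3637246 ,  2.75659376]), 10.05]
```

```bash
cat > scan.py <<'E'
from pose import *
def scan(sn,wn,ys,ths,tail=True):
    cs,cw=cam(sn),cam(wn)
    im=cv2.imread(f'pics/{sn}.png'); h=cv2.cvtColor(im,cv2.COLOR_BGR2HSV); k=cv2.inRange(h,(45,60,15),(95,255,220))|cv2.inRange(h,(8,100,70),(28,255,255))
    z=np.zeros_like(k); z[225:315,255:345]=k[225:315,255:345]; z=cv2.morphologyEx(z,cv2.MORPH_OPEN,np.ones((2,2),np.uint8))
    ms=np.zeros_like(k); cv2.fillConvexPoly(ms,cv2.convexHull(cv2.findNonZero(z)),1); print(cv2.boundingRect(cv2.findNonZero(z)))
    mw=green(wn,(180,0,480,480)); R=[]
    for th in ths:
        for y in ys:
            t=np.radians(th); zA=22.4+28*np.sqrt(1+1/np.sin(t)**2); zb=zA-(y-35)/np.tan(t); p=[-1,y,zb,th]
            a1=(ms!=model(cs,p))[:,275:].sum()/ms.sum(); a2=(mw!=model(cw,p)).sum()/mw.sum(); R.append((a1+a2,a1,a2,y,th,zb,y-130*np.sin(t),zb+130*np.cos(t)))
    R.sort()
    for r in R[:4]: print(np.round(r,2))
    R.sort(key=lambda r:r[1]); print('scene',np.round(R[0],2)); R.sort(key=lambda r:r[2]); print('wrist',np.round(R[0],2))
if __name__=='__main__': scan(sys.argv[1],sys.argv[2],range(66,106,2),range(45,93,3))
E
python3 scan.py s5 w5
```

```text
(266, 235, 59, 67)
[ 1.400e-01  1.000e-01  5.000e-02  9.400e+01  6.900e+01  4.078e+01
 -2.737e+01  8.737e+01]
[ 1.500e-01  1.200e-01  3.000e-02  9.600e+01  6.900e+01  4.002e+01
 -2.537e+01  8.660e+01]
[ 1.500e-01  1.200e-01  3.000e-02  9.600e+01  6.600e+01  3.676e+01
 -2.276e+01  8.963e+01]
[ 1.500e-01  1.100e-01  3.000e-02  9.400e+01  6.600e+01  3.765e+01
 -2.476e+01  9.052e+01]
scene [ 1.500e-01  9.000e-02  6.000e-02  9.400e+01  7.200e+01  4.386e+01
 -2.964e+01  8.403e+01]
wrist [ 1.500e-01  1.200e-01  3.000e-02  9.600e+01  6.600e+01  3.676e+01
 -2.276e+01  8.963e+01]
```

Emit:
drive_tool(motion=[0, 0, 0, 0.18, 0, 0, 0, 0, 0.18, 0, 0, 0.03, -0.14, 0, 0, 0, 0.03, -0.14, 0, 0, 0, 0.03, -0.14, 0, 0], grip_force=40)

```text
time_s: 10.55
tool_pos: [593.0, -133.6, 53.5]
orientation: [-179.9, -0.1, 102.5]
wrist_force: [-0.0, -0.4, -3.2]
grip_width: 55.3
grasp_force: 43.2
```

Run:
```python
from scan import *
snap('scene','s6');snap('wrist','w6'); s=arm.read_state(); print(s['tool_pos'],s['wrist_force'],s['grip_width'])
scan('s6','w6',range(56,106,3),range(36,93,3))
fit('s6','w6',[0,72,50])
```

```text
[ 593.37161412 -134.43142976   53.71308898] [-0.31957871  0.03969683 -4.34383662] 55.04917989357565
(256, 226, 62, 65)
[ 1.2000e-01  8.0000e-02  4.0000e-02  6.8000e+01  6.3000e+01  4.7680e+01
 -4.7830e+01  1.0669e+02]
[ 1.200e-01  8.000e-02  4.000e-02  6.800e+01  6.600e+01  4.922e+01
 -5.076e+01  1.021e+02]
[ 1.2000e-01  7.0000e-02  6.0000e-02  7.1000e+01  6.6000e+01  4.7890e+01
 -4.7760e+01  1.0076e+02]
[ 1.4000e-01  9.0000e-02  5.0000e-02  6.8000e+01  6.0000e+01  4.6120e+01
 -4.4580e+01  1.1112e+02]
scene [ 1.2000e-01  7.0000e-02  6.0000e-02  7.1000e+01  6.6000e+01  4.7890e+01
 -4.7760e+01  1.0076e+02]
wrist [ 1.2000e-01  8.0000e-02  4.0000e-02  6.8000e+01  6.3000e+01  4.7680e+01
 -4.7830e+01  1.0669e+02]
base [-1.8 72.8 54.9 68.7] lid y,z -48.3 102.1 cost 0.36968351399590793
```

Emit:
drive_tool(motion=[0, 0, 0, -0.03, 0, 0, 0, 0, 0, 0, 0.69, 0, 0, 0, 0, 0.69, 0, 0, 0, 0, 0.69, 0, 0, 0, 0], grip_force=20)

```text
time_s: 11.15
tool_pos: [594.1, -133.4, 53.4]
orientation: [179.9, 0.0, 102.5]
wrist_force: [-0.4, -0.1, -0.2]
grip_width: 59.0
grasp_force: 0.0
```

Run:
```python
from scan import *
snap('scene','s7');snap('wrist','w7'); s=arm.read_state(); print(s['tool_pos'],s['wrist_force'],s['grip_width'],s['grasp_force'])
scan('s7','w7',range(56,106,2),range(57,96,3))
fit('s7','w7',[0,72,60])
```

```text
[ 593.92100291 -133.42632617   53.21223693] [ 0.53527892 -0.43574527 -0.43621261] 58.528028030381876 0.0
(256, 236, 60, 56)
[ 1.700e-01  1.000e-01  7.000e-02  7.000e+01  9.300e+01  6.386e+01
 -5.982e+01  5.706e+01]
[ 1.8e-01  1.0e-01  7.0e-02  7.0e+01  9.0e+01  6.2e+01 -6.0e+01  6.2e+01]
[ 1.800e-01  1.100e-01  7.000e-02  7.200e+01  9.300e+01  6.396e+01
 -5.782e+01  5.716e+01]
[ 1.8e-01  1.0e-01  8.0e-02  7.2e+01  9.0e+01  6.2e+01 -5.8e+01  6.2e+01]
scene [ 1.700e-01  1.000e-01  7.000e-02  7.000e+01  9.300e+01  6.386e+01
 -5.982e+01  5.706e+01]
wrist [ 1.700e-01  1.000e-01  7.000e-02  7.000e+01  9.300e+01  6.386e+01
 -5.982e+01  5.706e+01]
base [ 0.4 71.  60.1 90.8] lid y,z -59.0 58.3 cost 0.8547405858329039
```

Emit:
drive_tool(motion=[0.85, 0, 0, 0, 0, 0.85, 0, 0, 0.5, 0, 0.85, 0, 0, 0.8, 0, 0.85, 0, 0, 0.8, 0, 0.85, 0, 0, 0.6, 0])

```text
time_s: 11.75
tool_pos: [594.3, -133.7, 190.8]
orientation: [179.9, 0.1, 102.5]
wrist_force: [0.2, -0.6, -0.5]
grip_width: 72.5
grasp_force: 0.0
```

Emit:
drive_tool(motion=[0, -0.2, 0.92, 0, 0, 0, -0.2, 0.92, 0, 0, 0, -0.2, 0.92, 0, 0, 0, -0.2, 0.92, 0, 0, 0, -0.2, 0.92, 0, 0])

```text
time_s: 12.25
tool_pos: [542.9, 98.3, 188.0]
orientation: [180.0, 0.0, 102.5]
wrist_force: [0.3, 0.2, 0.1]
grip_width: 0.9
grasp_force: 0.0
```

Emit:
drive_tool(motion=[0, 0, 0, 0, 0, 0, 0, 0, -0.4, 0, 0, 0, 0, -0.5, 0, 0, 0, 0, -0.5, 0, 0, 0, 0, -0.35, 0])

```text
time_s: 12.75
tool_pos: [542.9, 95.9, 98.5]
orientation: [-179.9, -0.0, 102.5]
wrist_force: [-0.9, -1.0, -0.9]
grip_width: -0.2
grasp_force: 0.0
```

Emit:
drive_tool(motion=[0, 0, 0, 0, 0, 0, 0, 0, 0, 0, 0, 0, 0, 0, 0, 0, 0, 0, 0, 0, 0, 0, 0, 0, 0])

```text
time_s: 13.25
tool_pos: [544.3, 96.6, 101.2]
orientation: [179.9, 0.0, 102.5]
wrist_force: [-0.0, -0.1, -0.3]
grip_width: 0.3
grasp_force: 0.0
```

Run:
```python
from scan import *
a=snap('scene','s8')['image']; snap('wrist','w8'); s=arm.read_state(); print(s['tool_pos'],s['wrist_force'],s['grip_width'])
cv2.imwrite('pics/v8.png',cv2.resize(a[170:370,190:410],None,fx=2.7,fy=2.7,interpolation=cv2.INTER_CUBIC)[...,::-1])
```

```text
[543.89373207  96.62236341 100.75069463] [ 0.18679576 -0.1613552  -0.28535271] -0.010151188938596643
```

View pics/v8.png

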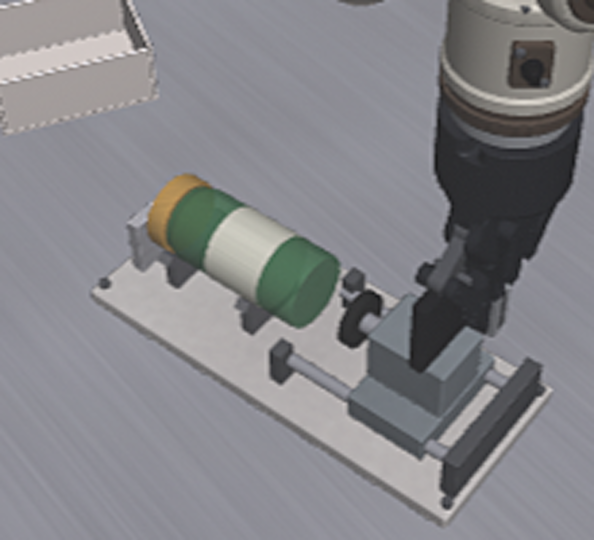

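Emit:
drive_tool(motion=[0, 0.026, -0.117, 0, 0, 0, 0.026, -0.117, 0, 0, 0, 0.013, -0.059, 0, 0, 0, 0, 0, 0, 0, 0, 0, 0, 0, 0])

```text
time_s: 13.85
tool_pos: [546.8, 82.1, 100.2]
orientation: [180.0, -0.0, 102.5]
wrist_force: [0.2, 1.5, 0.5]
grip_width: -0.0
grasp_force: 1.0
```

Emit:
drive_tool(motion=[0, 0.026, -0.117, 0, 0, 0, 0.026, -0.117, 0, 0, 0, 0.026, -0.117, 0, 0, 0, 0, 0, 0, 0, 0, 0, 0, 0, 0])

```text
time_s: 14.35
tool_pos: [550.8, 64.3, 100.2]
orientation: [180.0, -0.0, 102.5]
wrist_force: [-0.7, 3.7, 1.4]
grip_width: -0.2
grasp_force: 1.5
```

Emit:
drive_tool(motion=[0, 0.026, -0.117, 0, 0, 0, 0.026, -0.117, 0, 0, 0, 0, 0, 0, 0, 0, 0, 0, 0, 0, 0, 0, 0, 0, 0])

```text
time_s: 14.85
tool_pos: [553.3, 52.8, 100.2]
orientation: [180.0, -0.0, 102.5]
wrist_force: [-0.3, 4.9, 2.4]
grip_width: 0.1
grasp_force: 1.9
```

Emit:
drive_tool(motion=[0, 0.022, -0.098, 0, 0, 0, 0.022, -0.098, 0, 0, 0, 0, 0, 0, 0, 0, 0, 0, 0, 0, 0, 0, 0, 0, 0])

```text
time_s: 15.35
tool_pos: [555.3, 43.8, 100.2]
orientation: [-180.0, -0.1, 102.5]
wrist_force: [-1.5, 5.9, 2.6]
grip_width: -0.1
grasp_force: 3.1
```

Emit:
drive_tool(motion=[0, 0.009, -0.04, 0, 0, 0, 0, 0, 0, 0, 0, 0, 0, 0, 0, 0, 0, 0, 0, 0, 0, 0, 0, 0, 0])

```text
time_s: 15.85
tool_pos: [555.7, 42.2, 100.2]
orientation: [-180.0, -0.1, 102.5]
wrist_force: [-1.6, 7.8, 1.9]
grip_width: 0.2
grasp_force: 3.7
```

Emit:
drive_tool(motion=[0, 0.009, -0.04, 0, 0, 0, 0, 0, 0, 0, 0, 0, 0, 0, 0, 0, 0, 0, 0, 0, 0, 0, 0, 0, 0])

```text
time_s: 16.35
tool_pos: [556.1, 40.6, 100.3]
orientation: [-180.0, -0.2, 102.5]
wrist_force: [-1.6, 8.7, 2.9]
grip_width: 0.2
grasp_force: 4.4
```

Emit:
drive_tool(motion=[0, 0.009, -0.04, 0, 0, 0, 0, 0, 0, 0, 0, 0, 0, 0, 0, 0, 0, 0, 0, 0, 0, 0, 0, 0, 0])

```text
time_s: 16.85
tool_pos: [556.4, 39.0, 100.3]
orientation: [-180.0, -0.2, 102.5]
wrist_force: [-1.5, 10.3, 3.2]
grip_width: 0.0
grasp_force: 5.1
```

Emit:
drive_tool(motion=[0, 0.009, -0.04, 0, 0, 0, 0, 0, 0, 0, 0, 0, 0, 0, 0, 0, 0, 0, 0, 0, 0, 0, 0, 0, 0])

```text
time_s: 17.35
tool_pos: [556.7, 37.5, 100.3]
orientation: [-180.0, -0.2, 102.5]
wrist_force: [-1.4, 11.4, 4.3]
grip_width: 0.0
grasp_force: 5.9
```

Run:
```python
from h import *
F=[]
for i in range(4): snap('scene','s9'); F.append(arm.read_state()['wrist_force'])
snap('wrist','w9'); print(np.mean(F,0)); s=arm.read_state(); print(s['tool_pos'],s['time_s'])
```

```text
[-2.32469765 12.19415659  4.39831607]
[556.73809295  37.45863896 100.27946129] 17.6
```

```bash
python3 -c "
from rig import arm
print(arm.job_done())"
```

```text
the job is handed in; nothing more can be done
None
```

The job is handed in: the jar lies released in the cradle with its lid towards the stop. The gripper is still pressing the handle with about 12 N, and the carriage is at about 47.6 mm. I did not check the final pose in a last picture. The pad squeeze of about 8 mm and the lid being against the stop are inferred from force and position, and the judge's result was not returned.

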